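# Nudge the cover plate onto its locating pins

### The job

The aluminium cover plate has been laid askew on the open black case, so that one end rides on top of the case's two locating pins. Nudge the plate sideways with the fingertips until its round hole and its slot drop over the two pins and it lies flat on the case's rim, then take the fingers away. Only push it, do not pick it up or tip it up, and leave the other things on the bench where they are.

Things in the scene. Friction and masses are not known exactly. Their poses are not given: they have to be found in the camera images.
- case: Open black case fixed to the bench, 130 mm (its x) by 90 mm (its y), rim 45 mm above the bench, on a rubber mat 146 x 106 mm, 4 mm thick. Origin at the centre of the underside, z up. It cannot move. The two pins stand at its -x end, towards the robot. A circuit board lies inside, well below the rim
- cover: Loose aluminium plate, 150 (its x) x 110 (y) x 5 mm, 0.22 kg. Origin: centre of underside, z up. Hole and slot near its -x end; a window 36 (x) x 60 (y) mm centred at x +32. At the start 16 to 30 mm too far to the case's -x, up to 16 mm aside, turned up to 0.18 rad, its -x part up on the pins (5 degree slope). Seated: origin 45 mm above the case's, axes parallel, edges 10 mm outside the case all round
- pin_a (a point): Foot of the locating pin (at rim height) that belongs in the round hole, at the case's x -54, y +32 mm. Steel pin 10 mm across, standing 9 mm above the rim; its top 3.5 mm taper to 4 mm across
- pin_b (a point): Foot of the other locating pin (at rim height), which belongs in the slot, at the case's x -54, y -32 mm; same shape
- hole_a (a point): Centre, on the plate's underside, of the round hole, 13 mm across, at the plate's x -54, y +32 mm
- hole_b (a point): Centre, on the plate's underside, of the square-cornered slot, 13 mm along x by 17 mm along y, at the plate's x -54, y -32 mm
- tape_roll: blue roll of tape lying flat, a ring 68 mm across and 30 mm high; leave alone. Origin at the centre of its underside
- tub_lid: white round tub lid, 90 mm across, 14 mm high; leave alone. Origin at the centre of its underside
- screwdriver: screwdriver lying on the bench; leave alone. Origin under its middle, x along its blade
- screw_jar: small capped jar, 52 mm across, 65 mm high; leave alone. Origin at the centre of its underside
- bracket: L-shaped steel bracket, foot 50 x 30 mm, 40 mm high, standing beyond the case; leave alone. Origin at the centre of its underside
- terminal_block: green terminal block with three brass screws, 38 x 24 x 20 mm, near one corner of the case; leave alone. Origin at the centre of its underside
- caster_wheel: black rubber wheel lying flat, 40 mm across, 24 mm high, near another corner of the case; leave alone. Origin at the centre of its underside
Not all that is in view belongs to the job. There is more than one size of the case; the one meant has the size given above.

How it is judged:
At the end, for the whole second after the job is handed in: Both pins stand in their holes (round hole within 3 mm of its pin's axis, slot centre within 5 mm), the plate lies on the rim (within 1.5 mm of fully down, tilted less than 0.02 rad) and is at rest; no bystander has moved more than 20 mm (horizontal distance between hole_a and pin_a below 0.003 m and horizontal distance between hole_b and pin_b below 0.005 m and z of cover in the frame of case between 0.043 and 0.0465 m and angle between cover's own z axis and vertical below 0.02 rad and linear speed of cover below 0.01 m/s and not (distance of any of tape_roll, tub_lid, screwdriver, screw_jar, bracket, terminal_block, caster_wheel from where it was at the start of the episode above 0.02 m)); the robot touches nothing.
It fails at once if the cover plate is lifted more than 20 mm above the rim or tipped up by more than 0.2 rad (z of cover in the frame of case above 0.065 m or angle between cover's own z axis and vertical above 0.2 rad).
It fails at once if another thing on the bench is moved more than 20 mm (distance of any of tape_roll, tub_lid, screwdriver, screw_jar, bracket, terminal_block, caster_wheel from where it was at the start of the episode above 0.02 m).
It also fails if it takes over 64 s, if anything falls off the work surface, if the arm or the gripper's body presses on something with over 40 N, if the wrist force passes 120 N, or if a joint passes its speed limit or range.

### The arm

A 6-joint arm with a two-finger parallel gripper is mounted at the origin on the work surface. World frame = base frame: x ahead of the robot, y to its left, z up, the work surface at z = 0. Lengths are in m, angles in rad, forces in N, time in s.
With the tool pointing down it reaches from about 0.325 to 0.775 m from the base axis. Payload 5.5 kg.
Tool frame: the origin (TCP) lies between the finger pads; the fingertips stand 8 mm ahead of it and the grasp point (between the pads) lies 11 mm behind it (tcp_to_tips is the distance from the TCP to the fingertips, in m); z points along the fingers, y is the line along which they close (so a half turn about z gives the same grasp; the last joint's range is limited). The gripper opens to 88 mm and grips with 3 to 60 N. Pads are 20 mm wide; open, the fingers measure 115 mm over their backs; the gripper's body (75 mm by 178 mm) begins 61 mm behind the grasp point.
Start: joints at [1.052, 0.091, 1.231, -0, 1.82, -0.057], TCP at [0.267, 0.537, 0.231] pointing down, gripper open.
Joint ranges: [-2.87, 2.87], [-0.86, 2.18], [0.17, 2.46], [-1.51, 4.65], [0.06, 2.69], [-2.65, 2.65]. Speed limits (rad/s): [2.57, 2.57, 3.01, 3.14, 3.14, 3.14].

### API

Orientations are given as a unit quaternion [w, x, y, z].
In Python, from bench import * gives the robot as it stands. Calls block until the motion is done:
- move_to(position, orientation): joint-space move of the TCP to a pose.
- move_l(position, speed=0.15, orientation=None): straight line of the TCP; orientation=None keeps the orientation; speed is the mean speed in m/s.
- movej(angles): joint-space move.
- gripper_open() and close(): open the fingers fully, or close them until they stop; the grip force is fixed at half the most.
- hold(seconds).
- inverse_kinematics(position, orientation): joint angles nearest the present ones, or None.
- state(): the state.
- get_image(name): name is "side" or "top" or "wrist"; returns a dict with "frame" (400x640x3 uint8, blue, green, red), "depth" (400x640 float32, m along the optical axis (not along the pixel's ray), 0 where there is no reading), "camera_matrix" (3x3 intrinsics, pixels), "view" (4x4, takes a point from world to camera coordinates). Camera axes: x right, y up, looking along -z (the intrinsics and any distortion apply to the point x, -y, -z); pixel columns grow to the right and rows downward; lengths in m; the calibration is good to about 2 mm. A picture is of the moment at which its call begins.
A pose or a line that the arm cannot do raises IKError and nothing moves.
- job_done(): hands the job in; it is judged then, once.
The state is a dict: "time": time; "joint_pos": joint angles; "dq": joint speeds; "joint_torque": joint torques, N m; "ee_pos": TCP position; "ee_rot": TCP orientation; "ft_force": force on the tool from outside, world axes, zero at the start; "moment": the same for the moment, N m; "finger_gap": finger opening in m; "finger_force": force on a finger pad.
Only numpy, scipy, OpenCV 4.12 (cv2) and the standard library are available. Lean on these libraries where they do the work, as an engineer would, in place of code of your own. Each camera call takes 0.05 s, during which the arm holds its last target. There are 200 camera calls.

## Working session

There is one attempt and no reset: what is moved stays moved. The work goes in short steps, each a Python script; the robot and the scene stay as the last script left them, time stands still between calls to the robot, and variables do not carry over. Pictures are saved under pics/ and viewed, at most 10 in all, crops included, and the job is handed in when it is done.

```bash
mkdir -p pics
python3 - <<'E'
from bench import *
import cv2,numpy as np
for n in("top","side"):
    g=get_image(n);cv2.imwrite(f"pics/{n}0.png",g["frame"]);np.savez(f"{n}0.npz",**g)
    print(n,g["camera_matrix"].tolist(),np.round(g["view"],4).tolist(), [k for k in g])
s=state();print(s["time"],s["ee_pos"],s["ee_rot"],s["ft_force"],s["finger_gap"])
E
```

```text
top [[434.8064850301684, 0.0, 318.91095770318026], [0.0, 434.8064850301684, 200.8813694265907], [0.0, 0.0, 1.0]] [[-0.0241, -0.9993, -0.0295, 0.0472], [0.9836, -0.029, 0.1778, -0.5512], [-0.1785, -0.0248, 0.9836, -0.991], [0.0, 0.0, 0.0, 1.0]] ['frame', 'depth', 'camera_matrix', 'view']
side [[410.9397370664253, 0.0, 325.9340120433429], [0.0, 410.9397370664253, 192.6729706310814], [0.0, 0.0, 1.0]] [[0.9867, -0.1625, 0.0057, -0.5239], [0.1069, 0.6747, 0.7303, -0.1215], [-0.1225, -0.72, 0.6831, -1.2343], [0.0, 0.0, 0.0, 1.0]] ['frame', 'depth', 'camera_matrix', 'view']
0.1 [0.26722329 0.53693818 0.22963559] [-2.39534093e-04  2.28862173e-01  9.73458456e-01 -8.26695234e-04] [ 0.20341044 -0.52094482 -0.89332216] 0.08780344756811985
```

View pics/top0.png

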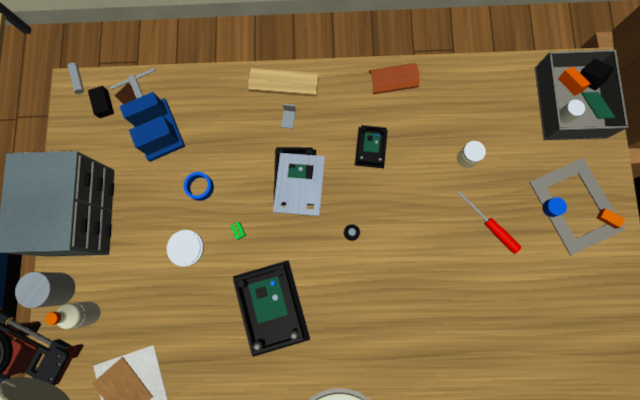

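View pics/side0.png

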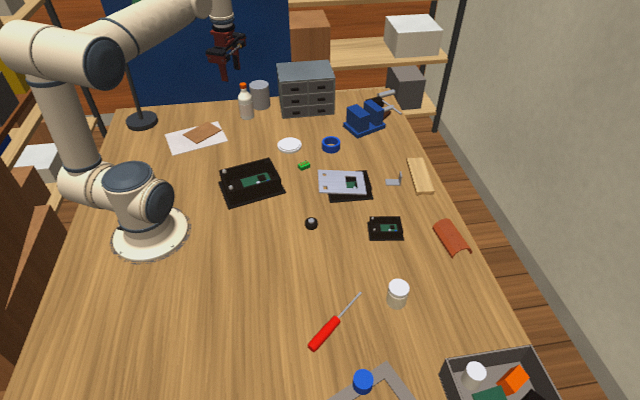

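Top view: the cover is at about (300,183), with its hole and slot at its lower end (y≈205) and the black case showing at upper left (275–316,150). The smaller case at (371,146) and the larger one at (271,307) are decoys. Next I localise it roughly and take a wrist view.

```bash
cat > h.py <<'E'
from bench import *
import cv2,numpy as np
from scipy.spatial.transform import Rotation as R
def ray(g,uv):
    K,V=g["camera_matrix"],g["view"]; uv=np.atleast_2d(uv).astype(float)
    d=np.c_[(uv[:,0]-K[0,2])/K[0,0],-(uv[:,1]-K[1,2])/K[1,1],-np.ones(len(uv))]
    return -V[:3,:3].T@V[:3,3], d@V[:3,:3]
def onz(g,uv,z):
    o,d=ray(g,uv); t=(np.broadcast_to(z,len(d))-o[2])/d[:,2]; return o+d*t[:,None]
def pts(g):  # depth -> world points
    h,w=g["depth"].shape; u,v=np.meshgrid(np.arange(w),np.arange(h))
    o,d=ray(g,np.c_[u.ravel(),v.ravel()]); return (o+d*g["depth"].ravel()[:,None]).reshape(h,w,3)
def quat(yaw): # tool down, tool y axis at angle yaw from world y
    q=(R.from_euler("z",yaw)*R.from_quat([0,1,0,0])).as_quat(); return [q[3],q[0],q[1],q[2]]
def snap(n,name):
    g=get_image(n);cv2.imwrite(f"pics/{name}.png",g["frame"]);np.savez(f"{name}.npz",**g);return g
E
python3 - <<'E'
from h import *
g=dict(np.load("top0.npz"))
P=pts(g)
for u,v in [(300,183),(285,165),(318,160),(280,210),(318,210),(280,151),(240,180),(271,262)]: print(u,v,P[v,u].round(4))
w=get_image("wrist");s=state();print(np.round(w["view"],3).tolist(),w["camera_matrix"][0,0])
V=w["view"];c=-V[:3,:3].T@V[:3,3];q=s["ee_rot"];T=R.from_quat([q[1],q[2],q[3],q[0]])
print("cam in tool",T.inv().apply(c-s["ee_pos"]),"look",T.inv().apply(-V[2,:3]))
E
```

```text
300 183 [0.5965 0.0768 0.0544]
285 165 [0.6437 0.113  0.0494]
318 160 [0.6523 0.0321 0.0545]
280 210 [0.5309 0.1247 0.062 ]
318 210 [0.5281 0.0348 0.0635]
280 151 [0.6819 0.1259 0.0416]
240 180 [ 0.6218  0.2339 -0.0021]
271 262 [ 0.4124  0.1556 -0.0031]
[[0.446, 0.895, -0.002, -0.6], [-0.865, 0.43, -0.257, 0.031], [-0.23, 0.116, 0.966, -0.389], [0.0, 0.0, 0.0, 1.0]] 299.78321572255555
cam in tool [ 0.07018545  0.00038033 -0.15345675] look [-2.57390572e-01 -2.30914045e-04  9.66307425e-01]
```

Run:
```python
from h import *
close()
move_to([0.62,0.08,0.20],quat(0))
g=snap("wrist","w1");s=state();print(s["time"],s["ft_force"],s["ee_pos"])
cv2.imwrite("pics/w1.png",g["frame"])
P=pts(g);print(P[200:400:40,100:600:100].round(3).tolist())
```

```text
3.6167 [-0.31893872  0.23207316  0.0121404 ] [0.61988517 0.08099302 0.20014369]
[[[0.646, -0.184, -0.001], [0.646, -0.061, 0.0], [0.644, 0.062, 0.007], [0.645, 0.183, 0.002], [0.646, 0.306, -0.001]], [[0.699, -0.194, -0.001], [0.697, -0.065, 0.003], [0.608, 0.073, 0.214], [0.698, 0.188, -0.0], [0.699, 0.315, -0.001]], [[0.755, -0.203, -0.0], [0.756, -0.072, -0.002], [0.586, 0.077, 0.291], [0.587, 0.101, 0.29], [0.754, 0.322, 0.002]], [[0.817, -0.215, -0.001], [0.593, 0.055, 0.296], [0.593, 0.078, 0.296], [0.593, 0.1, 0.296], [0.816, 0.333, 0.0]], [[0.601, 0.034, 0.3], [0.601, 0.056, 0.299], [0.601, 0.078, 0.299], [0.602, 0.1, 0.298], [0.883, 0.345, -0.001]]]
```

View pics/w1.png

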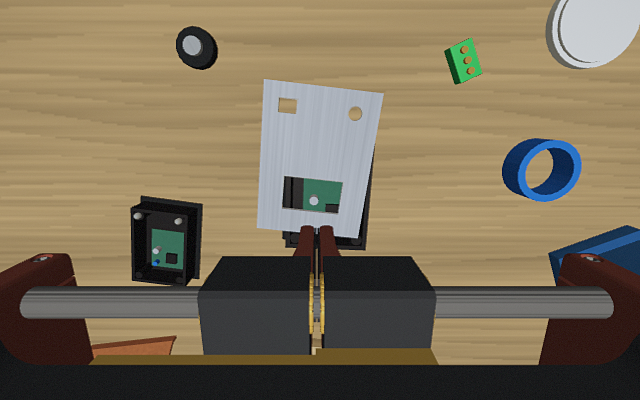

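Wrist view: the slot is at (288,105), the round hole at (355,113) and the window at (312,195). The case shows only at the +x end (285–366, 240) and as a +y sliver, partly behind the fingers. I'll shift forward and extract the poses.

```bash
cat >> h.py <<'E'
def cover(g,lo=150):
    """plate pose by its outline, hole and slot: returns origin xy, yaw, plane coeffs, hole pts"""
    f=g["frame"].astype(int); P=pts(g)
    m=((f.min(2)>lo)&(np.ptp(f,axis=2)<45)&(P[...,2]>.04)&(P[...,2]<.075)).astype(np.uint8)
    m=cv2.morphologyEx(m,cv2.MORPH_OPEN,np.ones((3,3)))
    cs,h=cv2.findContours(m,cv2.RETR_CCOMP,cv2.CHAIN_APPROX_NONE)
    i=max(range(len(cs)),key=lambda k:cv2.contourArea(cs[k]) if h[0][k][3]<0 else 0)
    mm=cv2.erode(cv2.drawContours(np.zeros_like(m),cs,i,1,-1)&m,np.ones((5,5)))>0
    q=P[mm]; A=np.c_[q[:,:2],np.ones(len(q))]; pl=np.linalg.lstsq(A,q[:,2],rcond=None)[0]
    def onp(uv):
        o,d=ray(g,uv); t=(pl[0]*o[0]+pl[1]*o[1]+pl[2]-o[2])/(d[:,2]-pl[0]*d[:,0]-pl[1]*d[:,1]); return o+d*t[:,None]
    holes=[]
    for k in range(len(cs)):
        if h[0][k][3]==i and cv2.contourArea(cs[k])>40:
            M=cv2.moments(cs[k]); holes.append((cv2.contourArea(cs[k]),onp([M["m10"]/M["m00"],M["m01"]/M["m00"]])[0],cv2.boundingRect(cs[k])))
    box=onp(cs[i][:,0]); 
    return box,pl,holes,cs[i][:,0],m
E
python3 - <<'E'
from h import *
move_l([0.67,0.09,0.20])
g=snap("wrist","w2")
box,pl,holes,c,m=cover(g)
print("plane",pl,"tilt",np.hypot(pl[0],pl[1]))
for a in holes: print(a[0],a[1].round(4),a[2])
r=cv2.minAreaRect(box[:,:2].astype(np.float32)*1000);print("rect",r,np.array(cv2.boxPoints(r)).round(1).tolist())
P=pts(g);f=g["frame"].astype(int)
k=((f.max(2)<60)&(P[...,2]>.036)&(P[...,2]<.052)).astype(np.uint8)
v=g["frame"].copy();v[k>0]=(0,0,255);cv2.polylines(v,[c.reshape(-1,1,2)],True,(0,255,0),1)
o=np.hstack([g["frame"][0:260,180:480],v[0:260,180:480]]);cv2.imwrite("pics/w2b.png",cv2.resize(o,None,fx=1.33,fy=1.33,interpolation=2))
cv2.imwrite("pics/w2c.png",cv2.resize(np.vstack([g["frame"][0:230,200:460],v[0:230,200:460]]),None,fx=1.3,fy=1.3))
E
```

```text
plane [-0.09351353  0.00419898  0.11154821] tilt 0.09360775291102867
2305.5 [0.6258 0.0761 0.0533] (270, 124, 66, 45)
212.0 [0.545  0.1174 0.0611] (337, 47, 18, 19)
352.0 [0.538  0.054  0.0615] (264, 37, 23, 21)
rect ((595.0429077148438, 79.83604431152344), (109.99636840820312, 149.26193237304688), 83.5978012084961) [[514.7000122070312, 33.5], [663.0999755859375, 16.899999618530273], [675.2999877929688, 126.19999694824219], [527.0, 142.8000030517578]]
```

View pics/w2b.png

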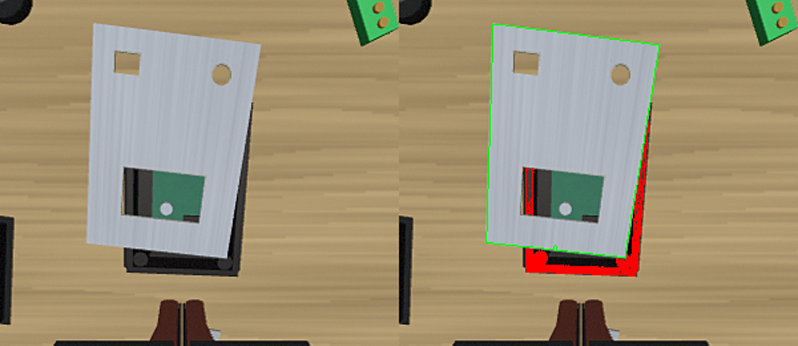

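The overlay shows the case rim (red) and plate outline (green) cleanly segmented. I now fit lines to the rim's +x and +y outer edges.

```bash
cat >> h.py <<'E'
def rim(g,r0=0):
    P=pts(g);f=g["frame"].astype(int)
    k=((f.max(2)<60)&(P[...,2]>.040)&(P[...,2]<.052)).astype(np.uint8); k[:,:240]=0;k[:,400:]=0;k[225:]=0
    z=.045
    rows=[(np.nonzero(k[r])[0].max()+.5,r) for r in range(90,200) if k[r,320:].any()]
    cols=[(c,np.nonzero(k[:,c])[0].max()+.5) for c in range(284,352)]
    out=[]
    for a in(rows,cols):
        q=onz(g,np.array(a),z)[:,:2]
        l=cv2.fitLine(q.astype(np.float32),cv2.DIST_HUBER,0,0.001,.001).ravel(); n=np.array([-l[1],l[0]])
        out.append((l,np.abs((q-l[2:])@n).mean()))
    return out,np.median(P[...,2][k>0])
E
python3 - <<'E'
from h import *
g=dict(np.load("w2.npz"))
(o,z)=rim(g);print(o,z)
(l1,_),(l2,_)=o
d1=l1[:2]*np.sign(l1[0]); d2=l2[:2]*np.sign(l2[1])
print("yaw from side",np.arctan2(d1[1],d1[0]),"from end",np.arctan2(-d2[0],d2[1]))
t=np.linalg.solve(np.c_[d1,-d2],l2[2:]-l1[2:]);c=l1[2:]+d1*t[0];print("corner",c)
E
```

```text
[(array([ 0.9992844 , -0.03782485,  0.62657   ,  0.13858815], dtype=float32), np.float64(0.0002476593162886537)), (array([0.03717408, 0.9993088 , 0.689345  , 0.08942217], dtype=float32), np.float64(0.0002686142039224651))] 0.04422754464302342
yaw from side -0.037833873 from end -0.037182644
corner [0.69108313 0.1361462 ]
```

```bash
cat >> h.py <<'E'
CY=-.0375; C0=np.array([.6244,.0936]); EX=np.array([np.cos(CY),np.sin(CY)]); EY=np.array([-EX[1],EX[0]])
def W(x,y,z): return list(C0+x*EX+y*EY)+[z]
def incase(p): p=np.atleast_2d(p)[:,:2]-C0; return np.c_[p@EX,p@EY]*1000
def look():
    g=get_image("wrist");box,pl,holes,c,m=cover(g)
    r=cv2.minAreaRect(box[:,:2].astype(np.float32)*1000)
    print("tilt",pl[:2].round(4),"centre(case mm)",incase(np.array(r[0])/1000).round(1),"size",np.round(r[1],1),"yaw rel",(np.radians(r[2]-90)-CY).round(4))
    for a in holes: print(a[0],incase(a[1]).round(1),a[1][2].round(4))
    s=state();print("t",s["time"],"ft",s["ft_force"].round(2));return g
E
python3 - <<'E'
from h import *
q=quat(CY-np.pi/2)
gripper_open()
for q in(q,quat(CY+np.pi/2)):
    try: move_to(W(-.025,-.108,.13),q);break
    except IKError as e: print(e)
s=state();print(s["time"],s["joint_pos"].round(2))
move_l(W(-.025,-.108,.051),.12)
print(state()["ft_force"].round(2))
for y in(-.085,-.075,-.066):
    move_l(W(-.025,y,.051),.05); s=state();print(y,s["ft_force"].round(2),s["ee_pos"].round(4))
move_l(W(-.025,-.108,.051),.12);move_l(W(-.025,-.108,.13),.15)
move_to(W(.045,0,.2),quat(CY))
g=look();cv2.imwrite("pics/w3.png",g["frame"][:260,160:480])
E
```

```text
6.8333 [-0.08  0.08  1.42  0.    1.64 -0.04]
[ 0.59 -0.52 -0.06]
-0.085 [-0.22 -0.16 -0.95] [0.5962 0.0099 0.051 ]
-0.075 [-0.97  0.78  0.25] [0.5965 0.02   0.0509]
-0.066 [-0.32 -0.42 -0.34] [0.5969 0.0291 0.051 ]
tilt [-0.0942  0.0035] centre(case mm) [[-31.4   1.8]] size [109.9 148.3] yaw rel -0.0001
2340.5 [[-0.5  1.6]] 0.0536
222.5 [[-85.3  33.6]] 0.0616
352.0 [[-85.2 -30.3]] 0.0615
t 11.425 ft [ 0.35 -0.06 -0.18]
```

View pics/w3.png

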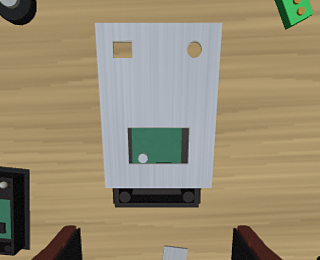

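The plate is now parallel to the case (yaw error about 0), 1.7 mm too far in +y and 31 mm short in x; the slot is at (122,49) in the crop and the hole at (195,49). I'll trim it from the +y side, then push along +x.

Run:
```python
from h import *
q=quat(CY-np.pi/2)
move_to(W(-.03,.10,.13),q)
move_l(W(-.03,.10,.051),.12)
move_l(W(-.03,.0678,.051),.05);hold(.1)
move_l(W(-.03,.10,.051),.12);move_l(W(-.03,.10,.13),.15)
q=quat(CY)
move_to(W(-.135,0,.13),q)
move_l(W(-.135,0,.051),.12);print(state()["ft_force"].round(2))
for x in(-.11,-.10,-.0925):
    move_l(W(x,0,.051),.05); s=state();print(x,s["ft_force"].round(2))
move_l(W(-.135,0,.051),.12);move_l(W(-.135,0,.13),.15)
move_to(W(.045,0,.2),q)
g=look();cv2.imwrite("pics/w4.png",g["frame"][:260,160:480])
```

```text
[0.01 0.71 0.22]
-0.11 [0.19 0.13 0.65]
-0.1 [-0.59  0.33  1.11]
-0.0925 [ 0.23 -0.49  0.32]
tilt [-0.0758  0.0025] centre(case mm) [[-5.4  0.8]] size [109.9 148.5] yaw rel 0.0002
2161.5 [[25.7  0.7]] 0.0525
180.0 [[-59.7  32.7]] 0.059
311.5 [[-59.2 -31.2]] 0.059
t 21.3833 ft [-0.42 -0.04 -0.5 ]
```

View pics/w4.png

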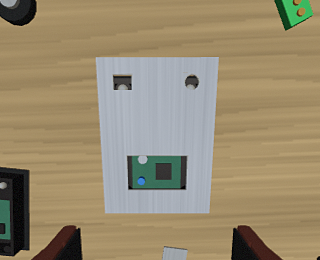

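The pins now show in the slot (122,85) and the hole (192,85), about 5 mm towards +x of their centres. One final short push.

Run:
```python
from h import *
q=quat(CY)
move_to(W(-.135,0,.13),q)
move_l(W(-.135,0,.051),.12)
move_l(W(-.098,0,.051),.08)
for x in(-.0900,-.0882,-.0868):
    move_l(W(x,0,.051),.03); s=state();print(x,s["ft_force"].round(2))
move_l(W(-.135,0,.051),.12);move_l(W(-.135,0,.13),.15)
move_to(W(.045,0,.2),q)
g=look();cv2.imwrite("pics/w5.png",g["frame"][:260,160:480])
```

```text
-0.09 [-0.14 -0.44  0.61]
-0.0882 [-0.34 -0.32  0.21]
-0.0868 [-1.76 -0.21  0.3 ]
tilt [0.0001 0.0001] centre(case mm) [[-0.2  0.6]] size [109.9 149.2] yaw rel -0.0001
2155.5 [[31.2  0.7]] 0.0495
191.5 [[-54.2  32.7]] 0.0495
315.0 [[-54.7 -31.2]] 0.0495
t 26.575 ft [-0.81  0.57 -0.63]
```

View pics/w5.png

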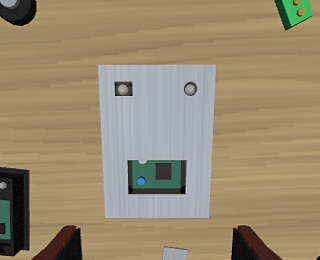

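The plate lies flat (tilt 0.0001, top at z 49.5 mm) with both pins in their openings at (123,89) and (190,89). The gripper is clear of everything, so I'm handing it in.

```bash
python3 -c "
from bench import *
print(job_done())"
```

```text
the job is handed in; nothing more can be done
None
```

The cover plate now lies flat on the rim with both pins in their holes (measured offset under 1 mm, tilt about 0.0001 rad), the gripper is clear, and the job was handed in after about 27 s; the hand-in returned no verdict.

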